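Load a spice jar into a spring-pusher holder

ROBOT

A 7-joint arm with a two-finger parallel gripper is mounted at the origin on a cart in front of the work surface, level with it; the furniture and walls round the work are solid. World frame = base frame: x ahead of the robot, y to its left, z up, the work surface at z = 0. Lengths are in m, angles in rad, forces in N, time in s.
With the tool pointing down it reaches from about 0.425 to 0.825 m from the base axis. Payload 3.6 kg.
Tool frame: the origin (TCP) lies at the very end of the fingers, on their centre line; the grasp point (between the pads) lies 19 mm behind it; z points along the fingers, y is the line along which they close (so a half turn about z gives the same grasp; the last joint's range is limited). The gripper opens to 93 mm and grips with 3 to 60 N. Pads are 15 mm wide; open, the fingers measure 128 mm over their backs; the gripper's body (75 mm by 188 mm) begins 65 mm behind the grasp point.
Start: joints at [-1.339, 0.615, -0.013, 1.423, 0.008, 1.103, -0.04], TCP at [0.166, 0.628, 0.219] pointing down, gripper open.
Joint ranges: [-3.12, 3.12], [-0.3, 2.06], [-1.34, 1.32], [0.26, 2.42], [-1.36, 4.5], [0.01, 1.98], [-2.84, 2.84]. Speed limits (rad/s): [2.79, 2.79, 3.14, 3.14, 3.14, 3.14, 3.14].

INTERFACE

Orientations are given as a unit quaternion [w, x, y, z].
In Python, from station import ctrl, eoat, kinematics, imaging, current_time_s, current_joints, current_qd, current_joint_efforts, current_tcp_pos, current_ee_rot, current_ft_force, current_torque, current_width, current_grasp_force gives the robot as it stands. Calls block until the motion is done:
- ctrl.move_to(position, orientation): joint-space move of the TCP to a pose.
- ctrl.servo_line(position, ori=None, max_speed=0.15): straight line of the TCP; ori=None keeps the orientation; max_speed is the mean speed in m/s.
- ctrl.move_joints(angles): joint-space move.
- eoat.gripper_to(opening, squeeze=None): finger opening in m; squeeze is the grip in N (None keeps the last); returns when the fingers have stopped.
- ctrl.pause(seconds).
- kinematics.inverse_kinematics(position, orientation): joint angles nearest the present ones, or None.
- imaging.camera(name): name is "scene" or "top" or "wrist"; returns a dict with "frame" (384x512x3 uint8, red, green, blue), "fx", "fy", "cx", "cy" (pixels), "distortion" ([k1, k2, p1, p2, k3] as OpenCV has them; the pictures are not rectified), "R" (3x3) and "t" (3): a world point X has camera coordinates R X + t. Camera axes: x right, y down, z forward; pixel columns grow to the right and rows downward; lengths in m; the calibration is good to about 2 mm. A picture is of the moment at which its call begins. There is no depth.
A pose or a line that the arm cannot do raises ctrl.MotionError and nothing moves.
- ctrl.close_job(): hands the job in; it is judged then, once.
Readings, each from a call of its own:
- current_time_s(): time.
- current_joints(): joint angles.
- current_qd(): joint speeds.
- current_joint_efforts(): joint torques, N m.
- current_tcp_pos(): TCP position.
- current_ee_rot(): TCP orientation.
- current_ft_force(): force on the tool from outside, world axes, zero at the start.
- current_torque(): the same for the moment, N m.
- current_width(): finger opening in m.
- current_grasp_force(): force on a finger pad.
Only numpy, scipy, OpenCV 4.12 (cv2) and the standard library are available. Lean on these libraries where they do the work, as an engineer would, in place of code of your own. Each camera call takes 0.05 s, during which the arm holds its last target. There are 200 camera calls.

TASK

Put the spice jar with the black label into the wooden spring holder: push the red spring plate back with the jar held above the front lip, then lower the jar onto the holder's floor and let go, so that the plate holds it upright against the lip. Leave the other spice jar, the one with the white label, standing where it is.

Things in the scene. Friction and masses are not known exactly. Their poses are not given: they have to be found in the camera images.
- jar_black: Spice jar to load: upright cylinder, 41 mm diameter, 105 mm tall, dark cap, black label with green on it, 0.08 to 0.16 kg. Origin: centre of its underside, z up. Stands on the worktop in a loose row with a similar jar and a pale grey salt shaker, in any order.
- holder: Wooden jar holder, fixed, 172 x 80 (all in mm). Origin on the worktop on the lane's centre line; +x from front lip to spring tube (top z 63), z up. Lane floor z = 10. Lip: x -81 to -75, top z = 38. Side rails: inner faces y = +-33, outer +-39, top z = 38. Red plate: 36 wide, 6 thick, top z = 95, front face x = -57 at rest (18 gap to lip). A jar clamped at the lip has its axis at x = -54.5.
- pusher (a joint): Travel of the red spring plate in m: 0 at rest, grows as it is pressed back along the holder's +x, stop at 0.055; its front face is at holder x = -57 mm + travel. Spring force 2.4 N at rest to 5.7 N at the stop; it returns by itself. With the jar clamped it reads about 0.023.
- jar_white: Similar spice jar to leave alone: same size and dark cap, but a white label with orange. Origin at the centre of its underside, z up.
There are look-alikes about, which are no part of the job. Leave any yellow look-alike of the jar_black alone.

How it is judged:
At the end, for the whole second after the job is handed in: The black-labelled jar is at rest on the holder's floor (6 mm), upright within 7 degrees, within 16 mm of the lane's centre line and 8 mm of touching the lip, with the pusher plate against it (travel 17 to 31 mm); the white-labelled jar still stands, moved under 30 mm (x of jar_black in the frame of holder between -0.0625 and -0.0445 m and y of jar_black in the frame of holder between -0.016 and 0.016 m and z of jar_black in the frame of holder between 0.005 and 0.016 m and angle between jar_black's own z axis and vertical below 0.12 rad and value of joint pusher between 0.017 and 0.031 m and linear speed of jar_black below 0.02 m/s and distance of jar_white from where it was at the start of the episode below 0.03 m and angle between jar_white's own z axis and vertical below 0.2 rad).
It fails at once if the white-labelled jar is moved 30 mm or knocked over (distance of jar_white from where it was at the start of the episode above 0.03 m or angle between jar_white's own z axis and vertical above 0.35 rad).
It also fails if it takes over 35 s, if anything falls off the work surface, if the arm or the gripper's body presses on something with over 40 N, if the wrist force passes 120 N, or if a joint passes its speed limit or range.

## Working session

There is one attempt and no reset: what is moved stays moved. The work goes in short steps, each a Python script; the robot and the scene stay as the last script left them, time stands still between calls to the robot, and variables do not carry over. Pictures are saved under pics/ and viewed, at most 10 in all, crops included, and the job is handed in when it is done.

```bash
mkdir -p pics; ls
python3 - <<'E'
from station import *
import cv2
for n in("scene","top"):
    c=imaging.camera(n);cv2.imwrite(f"pics/{n}0.png",c["frame"][:,:,::-1]);print(n,c["fx"],c["fy"],c["cx"],c["cy"],c["distortion"],c["R"],c["t"])
print(current_time_s(),current_ee_rot())
E
```

```text
pics
scene 360.9470369827839 360.9470369827839 253.11958777039249 195.45249245153755 [0.03573992 0.         0.         0.         0.        ] [[ 0.75927318 -0.6506423   0.01299378]
 [-0.46575541 -0.55724596 -0.68742188]
 [ 0.45450648  0.51588907 -0.72614208]] [-0.30568455  0.37369177  0.55925727]
top 459.36691298292703 459.36691298292703 252.8126952541498 184.57023228688087 [0.03476386 0.         0.         0.         0.        ] [[-0.02824663 -0.99955127 -0.00996941]
 [-0.99872569  0.02863777 -0.04155566]
 [ 0.04182251  0.0087829  -0.99908645]] [0.1765784  0.53571288 1.18967403]
0.1 [-1.35754072e-04  1.29009820e-01  9.91642684e-01 -1.11133124e-03]
```

View pics/scene0.png

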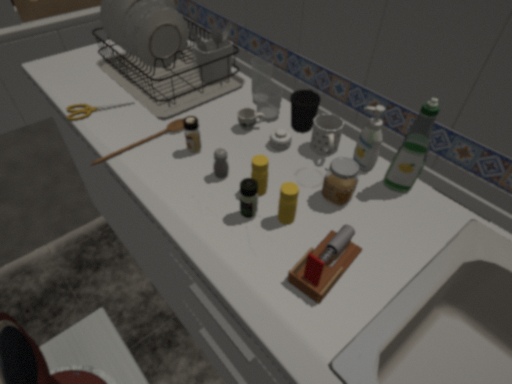

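View pics/top0.png

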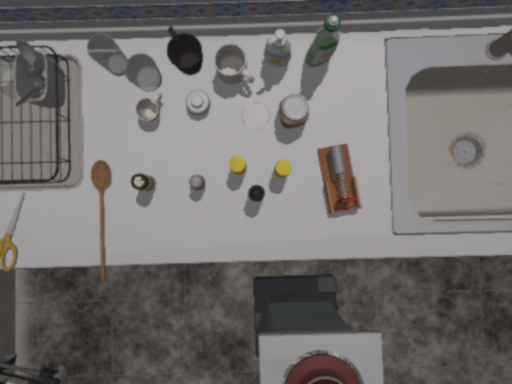

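The scene view shows the black-label jar at (249,198), the white-label one at (192,135), yellow look-alikes at (260,175) and (288,203), and the holder at (325,265). In the top view they are at (256,193), (142,182), (237,164)/(283,168) and (340,180), with the red plate at the robot's end of the holder.

```bash
cat > h.py <<'E'
import numpy as np,cv2
from station import *
def ray(c,uv):
    K=np.array([[c["fx"],0,c["cx"]],[0,c["fy"],c["cy"]],[0,0,1]])
    p=cv2.undistortPoints(np.array(uv,float).reshape(-1,1,2),K,np.array(c["distortion"]))[:,0]
    R=np.array(c["R"]);d=np.c_[p,np.ones(len(p))]@R
    return -R.T@np.array(c["t"]),d
def onz(c,uv,z):
    o,d=ray(c,uv);return o+d*((z-o[2])/d[:,2])[:,None]
E
python3 - <<'E'
from h import *
c=imaging.camera("top");f=c["frame"];hsv=cv2.cvtColor(f,cv2.COLOR_RGB2HSV)
def comps(m,roi,mn=15):
    x0,y0,x1,y1=roi;M=np.zeros_like(m);M[y0:y1,x0:x1]=m[y0:y1,x0:x1]
    n,_,s,ce=cv2.connectedComponentsWithStats(M.astype(np.uint8));return M.astype(np.uint8),[(s[i].tolist(),ce[i].round(1).tolist()) for i in range(1,n) if s[i,4]>=mn]
V=hsv[...,2];S=hsv[...,1];H=hsv[...,0]
M,b=comps(V<50,(235,175,280,215));print("black",b)
for s,ce in b: print(onz(c,[ce],.105))
for roi,nm in(((125,165,165,200),"white"),):
    M,b=comps(V<50,roi);print(nm,b,[onz(c,[q[1]],.105) for q in b])
M,b=comps((S>150)&(H>18)&(H<35)&(V>100),(220,145,300,190));print("yel",[onz(c,[q[1]],.105) for q in b])
wood=(S>90)&((H<18)|(H>172));M,b=comps(wood,(305,130,375,225));print("wood",b)
p=cv2.findNonZero(M);r=cv2.minAreaRect(p);bx=cv2.boxPoints(r);print(bx,onz(c,bx,.03).round(4))
red=(S>170)&((H<6)|(H>174));M,b=comps(red,(305,130,375,225));print("red",b,[onz(c,[q[1]],.095) for q in b])
cr=np.hstack([cv2.resize(f[130:225,300:400],None,fx=4,fy=4,interpolation=cv2.INTER_CUBIC),cv2.resize(f[150:245,220:320],None,fx=4,fy=4,interpolation=cv2.INTER_CUBIC)])
cv2.imwrite("pics/crop1.png",cr[:,:,::-1])
E
```

```text
black [([250, 186, 13, 15, 150], [256.2, 193.2])]
[[0.51557564 0.15286922 0.105     ]]
white [([141, 178, 7, 11, 26], [145.4, 183.8])] [array([[0.54592309, 0.41965811, 0.105     ]])]
yel [array([[0.5862694, 0.1968164, 0.105    ]]), array([[0.57460847, 0.08764606, 0.105     ]])]
wood [([319, 145, 42, 68, 1351], [338.7, 183.4])]
[[317.46152 149.3077 ]
 [347.46152 143.3077 ]
 [360.23074 207.15385]
 [330.23074 213.15385]] [[ 0.626  -0.0081  0.03  ]
 [ 0.6391 -0.0857  0.03  ]
 [ 0.474  -0.1122  0.03  ]
 [ 0.4608 -0.0352  0.03  ]]
red [([338, 197, 18, 6, 49], [346.3, 199.7])] [array([[ 0.49387115, -0.06490026,  0.095     ]])]
```

View pics/crop1.png

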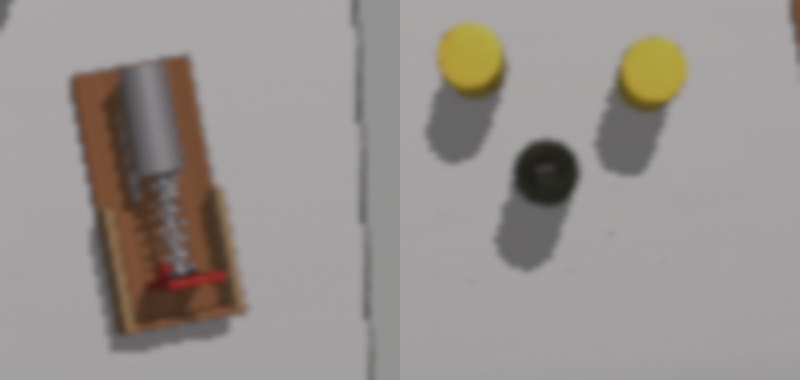

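```bash
cat >> h.py <<'E'
def down(phi):  # tool down, closing axis at world angle phi (deg)
    a=np.radians(phi+90)/2;return [0,float(np.cos(a)),float(np.sin(a)),0]
E
python3 - <<'E'
from h import *
c=imaging.camera("top")
fr=onz(c,[[330.2,213.2],[360.2,207.2]],.038)[:,:2];bk=onz(c,[[317.5,149.3],[347.5,143.3]],.010)[:,:2]
F=fr.mean(0);B=bk.mean(0);u=(B-F)/np.linalg.norm(B-F);v=np.array([-u[1],u[0]])
o=(F+81e-3*u+B-91e-3*u)/2
print("len",np.linalg.norm(B-F),"w",np.linalg.norm(fr[0]-fr[1]),np.linalg.norm(bk[0]-bk[1]),"yaw",np.degrees(np.arctan2(u[1],u[0])),"edge yaw",np.degrees(np.arctan2(*(fr[0]-fr[1])[::-1]))-90,"o",o)
d=np.array([.49387,-.0649])-o;print("plate in holder",d@u,d@v)
# scene check of the black cap
s=imaging.camera("scene");f=s["frame"];m=(f.max(2)<45).astype(np.uint8);m[:170]=0;m[225:]=0;m[:,:230]=0;m[:,270:]=0
ys,xs=np.nonzero(m);print("scene black",xs.min(),xs.max(),ys.min(),ys.max())
K=np.array([[s["fx"],0,s["cx"]],[0,s["fy"],s["cy"]],[0,0,1.]])
P=np.array([[.5156,.1529,0],[.5156,.1529,.105]])
print("proj",cv2.projectPoints(P,cv2.Rodrigues(np.array(s["R"]))[0],np.array(s["t"]),K,np.array(s["distortion"]))[0].round(1).tolist())
ctrl.move_to([.5156,.1529,.22],down(99))
c=imaging.camera("wrist");cv2.imwrite("pics/w1.png",c["frame"][:,:,::-1])
print(current_tcp_pos(),current_joints(),current_time_s())
E
```

```text
len 0.1689388557203305 w 0.0776350662181857 0.07998372646972964 yaw 7.391001137353329 edge yaw 9.75539572931524 o [ 0.54625787 -0.06186634]
plate in holder -0.052342850102694904 0.0037307141885989585
scene black 241 257 179 217
proj [[[247.5, 215.5]], [[247.5, 184.6]]]
[0.51535671 0.15420797 0.21995046] [-0.34409755  0.43869821  0.01919843  1.74876332 -0.01074983  0.95416393
  1.40949834] 2.4167
```

View pics/w1.png

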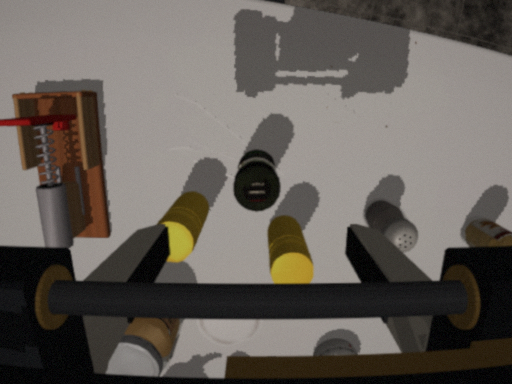

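The wrist view shows the black cap centred near (257,187), clear of the yellow jars at (190,225) and (290,250), with the holder's lip end at upper left (14–97, 93).

Run:
```python
from h import *
import pickle
c=imaging.camera("wrist");pickle.dump(c,open("w1.pkl","wb"))
f=c["frame"]
g=f.max(2)<60;m=np.zeros(g.shape,np.uint8);m[145:215,225:290]=g[145:215,225:290]
ys,xs=np.nonzero(m);print(xs.min(),xs.max(),ys.min(),ys.max())
print("cap",onz(c,[[257,187]],.105))
cv2.imwrite("pics/w1c.png",cv2.resize(f[80:250,0:130,::-1],None,fx=3.5,fy=3.5,interpolation=cv2.INTER_CUBIC))
```

```text
234 279 149 210
cap [[0.51566479 0.15551155 0.105     ]]
```

View pics/w1c.png

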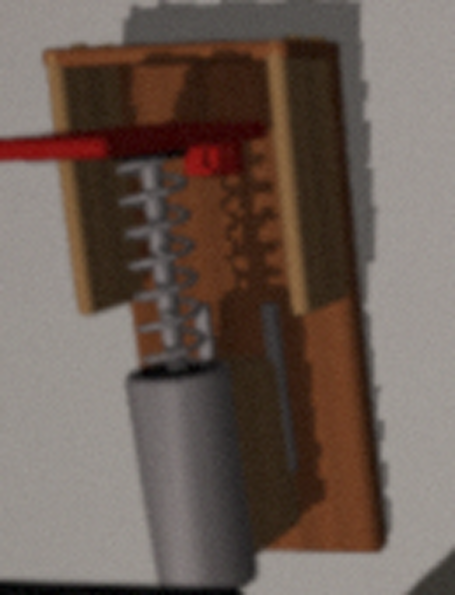

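Run:
```python
from h import *
import pickle
c=pickle.load(open("w1.pkl","rb"))
px=lambda L:[[x/3.5-.36,y/3.5+80-.36] for x,y in L]
P=onz(c,px([(279,60),(305,310),(57,65),(87,310),(45,50),(285,40)]),.038)[:,:2]
q=onz(c,px([(383,548)]),.010)[0,:2]
ang=lambda a,b:np.degrees(np.arctan2(*(b-a)[::-1]))
print(P.round(4),q, "rails",ang(P[0],P[1]),ang(P[2],P[3]),"lip",ang(P[5],P[4])+90,"railgap",np.linalg.norm(P[0]-P[2]),np.linalg.norm(P[1]-P[3]))
for y in(8.5,9.5):
    a=np.radians(y);u=np.array([np.cos(a),np.sin(a)]);v=np.array([-u[1],u[0]])
    mid=P[:4].mean(0);lip=P[4:].mean(0)
    o=v*(v@mid)+u*(u@lip+.081)
    print(y,"o",o,"corner in holder",(q-o)@u,(q-o)@v,[((p-o)@v).round(4) for p in P[:4]])
```

```text
[[ 0.4675 -0.035 ]
 [ 0.5406 -0.0233]
 [ 0.4775 -0.1062]
 [ 0.5515 -0.0954]
 [ 0.4735 -0.1104]
 [ 0.4616 -0.0335]] [ 0.62783713 -0.00661162] rails 9.073024439952055 8.339157627121379 lip 8.79406107691618 railgap 0.0719414065126312 0.07288879207233274
8.5 o [ 0.54756289 -0.05926642] corner in holder 0.08717537494557834 0.04021114249804397 [np.float64(0.0358), np.float64(0.0366), np.float64(-0.0361), np.float64(-0.0363)]
9.5 o [ 0.54745079 -0.05860071] corner in holder 0.08786456987218763 0.0380085165206847 [np.float64(0.0365), np.float64(0.0359), np.float64(-0.0354), np.float64(-0.037)]
```

Holder: origin ≈ (0.547, −0.060), yaw 8.7°. The rail gap (72 mm), length and reach all agree with the given sizes. Next is the grasp.

```bash
cat >> h.py <<'E'
A=np.radians(8.7);U=np.array([np.cos(A),np.sin(A)]);W=np.array([-U[1],U[0]]);O=np.array([.547,-.060]);Q=down(98.7)
def hp(x,y,z): return [*(O+x*U+y*W),z]
def st(): 
    p=np.array(current_tcp_pos());d=p[:2]-O;print("holder tcp",(d@U).round(4),(d@W).round(4),p[2].round(4),"F",np.round(current_ft_force(),1),"w",round(current_width(),4),"g",round(current_grasp_force(),1),"t",current_time_s())
E
python3 - <<'E'
from h import *
eoat.gripper_to(.08)
ctrl.move_to([.5157,.1545,.13],Q)
ctrl.servo_line([.5157,.1545,.038],Q,.12)
eoat.gripper_to(.03,45);st()
ctrl.servo_line([.5157,.1545,.16],Q,.15);st()
ctrl.move_to(hp(-.105,0,.16),Q);st()
c=imaging.camera("wrist");cv2.imwrite("pics/w2.png",c["frame"][:,:,::-1])
s=imaging.camera("scene");f=s["frame"][160:330,200:400,::-1];cv2.imwrite("pics/s2.png",cv2.resize(f,None,fx=3.5,fy=3.5))
E
```

```text
holder tcp 0.0015 0.2166 0.0381 F [-0.1 -0.1  1.4] w 0.0405 g 45.0 t 5.0167
holder tcp 0.0006 0.2167 0.1591 F [ 0.3  0.3 -1.2] w 0.0406 g 45.0 t 5.9833
holder tcp -0.1039 0.0013 0.1599 F [ 0.5 -0.  -1.1] w 0.0405 g 45.0 t 6.9417
```

View pics/w2.png

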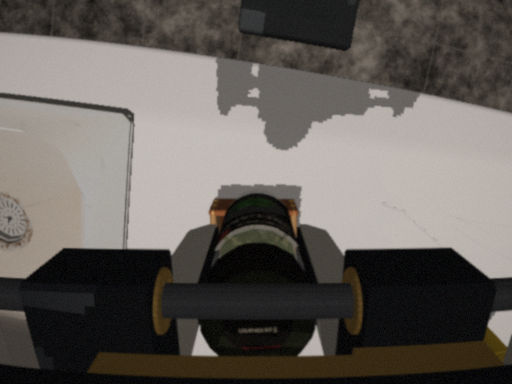

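View pics/s2.png

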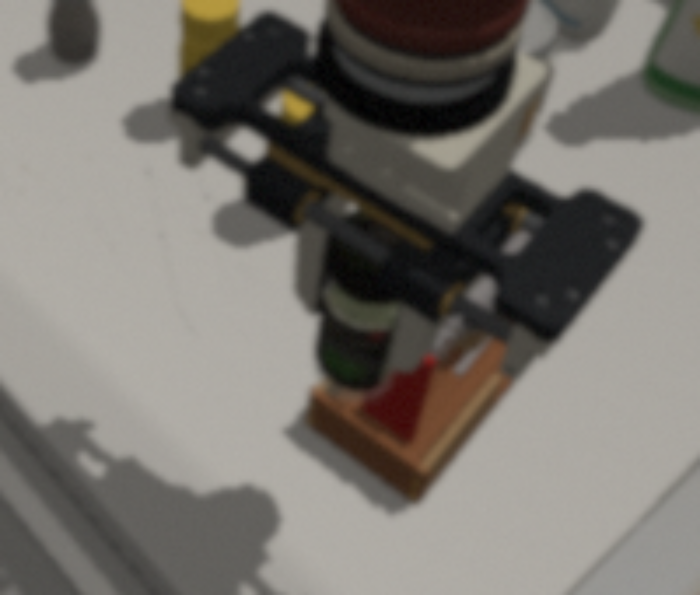

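The black jar is gripped upright (wrist (258,290), scene crop (355,340)) and sits just in front of and above the lip, in line with the lane. Now I'll push, lower to just above the floor and check.

Run:
```python
from h import *
ctrl.servo_line(hp(-.105,0,.086),Q,.12);st()
ctrl.servo_line(hp(-.044,0,.086),Q,.06);st()
ctrl.servo_line(hp(-.044,0,.055),Q,.04);st()
s=imaging.camera("scene");f=s["frame"][160:330,200:400,::-1];cv2.imwrite("pics/s3.png",cv2.resize(f,None,fx=3.5,fy=3.5))
```

```text
holder tcp -0.1044 0.0001 0.0863 F [-0.2  0.3 -1. ] w 0.0403 g 45.0 t 7.8083
holder tcp -0.045 0.0001 0.0857 F [-4.7 -1.1 -1.3] w 0.0405 g 45.0 t 8.975
holder tcp -0.0448 0.0001 0.0545 F [-4.  -1.2 -4.7] w 0.0407 g 45.0 t 9.9
```

View pics/s3.png

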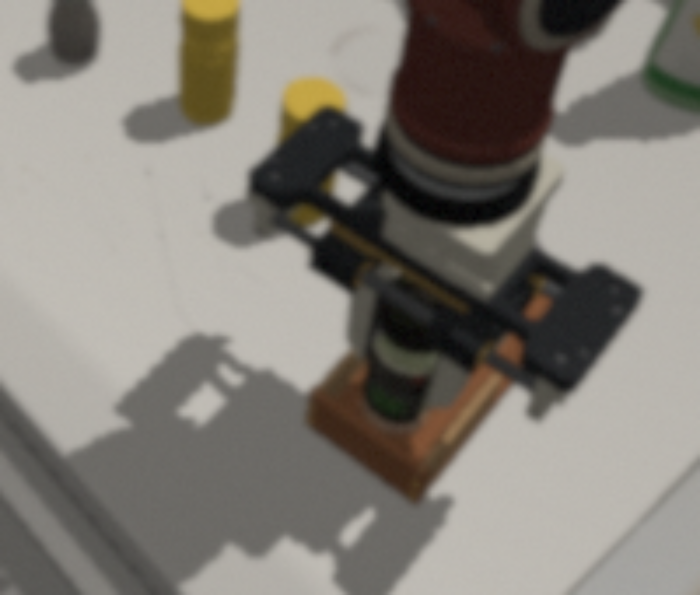

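The jar is over the lane behind the lip, at crop (400,365), and upright. The plate reaction is about 4 N, as expected. I'll lower it until it touches the floor.

Run:
```python
from h import *
f0=current_ft_force()[2]
z=.051
while z>.043:
    ctrl.servo_line(hp(-.044,0,z),Q,.02);F=current_ft_force()
    print(round(z,4),np.round(F,1))
    if F[2]>f0+5: break
    z-=.001
st()
ctrl.servo_line(hp(-.0525,0,max(z,.0445)+.0005),Q,.03);st()
s=imaging.camera("scene");f=s["frame"][160:330,200:400,::-1];cv2.imwrite("pics/s4.png",cv2.resize(f,None,fx=3.5,fy=3.5))
```

```text
0.051 [-5.5 -1.2 -0.7]
0.05 [-4.2 -0.8  0.6]
0.049 [-5.1 -0.8 -0.1]
0.048 [-4.5 -0.8  2.3]
holder tcp -0.0438 -0.0001 0.0481 F [-4.5 -0.8  2.3] w 0.0402 g 45.0 t 11.05
holder tcp -0.0532 -0.0 0.0482 F [-4.6 -1.  -3. ] w 0.0406 g 45.0 t 11.4833
```

Contact came at TCP z = 0.048, which puts the jar's underside at z = 10 mm as predicted. Releasing and backing off.

Run:
```python
from h import *
eoat.gripper_to(.065);st()
ctrl.servo_line(hp(-.0525,0,.20),Q,.12)
ctrl.move_to([.50,.16,.25],Q)
st()
for n,sl in(("scene",np.s_[160:330,200:400]),("top",np.s_[130:225,300:400])):
    c=imaging.camera(n)
    if n=="top":
        g=c["frame"].max(2)<50;m=np.zeros(g.shape,np.uint8);m[185:215,325:365]=g[185:215,325:365]
        ys,xs=np.nonzero(m);p=onz(c,[[xs.mean(),ys.mean()]],.115)[0];d=p[:2]-O;print("cap holder",d@U,d@W,len(xs))
    k=cv2.resize(c["frame"][sl][:,:,::-1],(400,380));a=k if n=="scene" else np.hstack([a,k])
cv2.imwrite("pics/f.png",a)
```

```text
holder tcp -0.0522 -0.0 0.0486 F [0.5 0.  0. ] w 0.0652 g 0.0 t 12.1583
holder tcp -0.0134 0.2224 0.2494 F [ 0.  -0.8 -0.8] w 0.0645 g 0.0 t 14.5
cap holder -0.05498198781147596 0.002228898353901605 179
```

View pics/f.png

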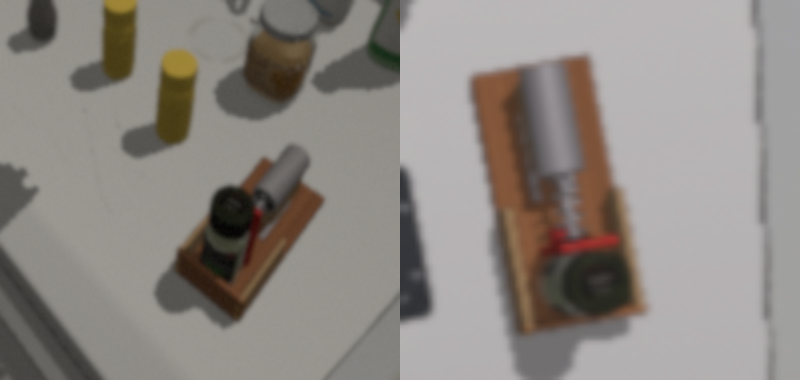

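The final pictures show the jar standing between lip and plate, with the plate flush against it. The cap axis is at holder (−55.0, +2.2) mm, against −54.5 and 0 for an upright, clamped jar. Nothing in the work touched the white jar.

```bash
python3 -c "
from station import *
print(ctrl.close_job(),current_time_s())"
```

```text
the job is handed in; nothing more can be done
the job is handed in; nothing more can be done
```

I handed the job in after about 15 s of the 35 s allowed. The black-label jar stands on the holder's floor, held against the lip by the spring plate, with its cap about 2 mm off the lane's centre line. I never touched the white-label jar, though I didn't re-measure it at the end, and the hand-in returned no verdict.

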